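Tip the clamp keys out of the divided organiser

ROBOT

A 6-joint arm with a two-finger parallel gripper is mounted at the origin on the work surface. World frame = base frame: x ahead of the robot, y to its left, z up, the work surface at z = 0. Lengths are in mm, angles in rad, forces in N, time in s.
With the tool pointing down it reaches from about 375 to 750 mm from the base axis. Payload 9 kg.
Tool frame: the origin (TCP) lies between the finger pads; the fingertips stand ahead of it and the grasp point (between the pads) lies 11 mm behind it (tips_ahead is the z of the fingertips in the tool frame, in mm); z points along the fingers, y is the direction in which the jaws open and shut (so a half turn about z gives the same grasp; the last joint's range is limited). The gripper opens to 85 mm and grips with 20 to 120 N. Pads are 22 mm wide; open, the fingers measure 114 mm over their backs; the gripper's body (76 mm by 85 mm) begins 54 mm behind the grasp point. The pads swing forward as they close: fully open they stand 13 mm farther back than shut.
Start: joints at [1.117, 0.104, 0.097, 1.564, 0, 1.353], TCP at [140.176, 583.43, 200.231] pointing down, gripper open.
Joint ranges: [-2.99, 2.99], [-0.84, 1.86], [-1.1, 1.16], [-1.84, 2.11], [-1.51, 1.56], [-3.14, 3.14]. Speed limits (rad/s): [2.22, 2.22, 2.57, 3.14, 3.14, 3.14].

INTERFACE

Orientations are given as [roll, pitch, yaw] about the fixed x, y, z axes, in that order (R = Rz(yaw) Ry(pitch) Rx(roll)).
In Python, from plant import read_state, camera, calibration, job_done, masks_of, mark_of, tips_ahead gives the robot as it stands.
- The arm moves only by the tool carry_out, never from a script. Its argument "steps" is text: rows parted by semicolons, each of 4 numbers parted by spaces: the shift along the tool's x, y, z in m, then the turn about the tool's z in rad. A call has 1 to 20 rows; each row shifts and turns the pose as measured when the row begins, along the tool's axes as they then stand; what a row does not reach is not made up. A row lasts 1/10 s, in which the tool goes at most 50 mm and 8.59 degrees, less where a joint would pass 70% of its speed; a pose out of reach is approached as far as the arm can. A call with a gripper value outside its range is refused whole. "jaw" is the finger opening in m, from 0 to 0.0854, set as the call begins (left out, the last holds). The fingers move at their own pace and stop on an object; the grip force is fixed at half the most. Time passes only in rows, so rows that do not move let the fingers close. It gives the time, the measured TCP pose, the force and the opening at its end, in the units of the state.
- read_state(): the state, without advancing time (a new reading comes with each control period).
- camera(name): name is "scene" or "top"; returns (picture, depth): 400x640x3 uint8, red, green, blue; 400x640 float32, mm along the optical axis (not along the pixel's ray), 0 where there is no reading.
- calibration(name): a dict with "intrinsics" (3x3 intrinsics, pixels), "R" (3x3) and "t" (3): a world point X has camera coordinates R X + t. Camera axes: x right, y down, z forward; pixel columns grow to the right and rows downward; lengths in mm; the calibration is good to about 2 mm. A picture is of the moment at which its call begins. calibration takes no time and is no camera call.
- job_done(): hands the job in, once; it reports no verdict.
Trained networks look in the newest picture that a camera, given by its name, has taken for a name from the list of things; names that differ only in an ending like _2 or _b are one class to them, and where a whole thing is asked for, a point or a joint stands for the part that bears it (a point fixed in the world has none). Each returns a list of dicts, best first, with "confidence" (0 to 1); they miss things now and then, are a little off and sometimes report something else, mostly with a low value. They report only what shows in the picture. A call takes as long as a camera call. They do not tell look-alikes from the thing itself.
- masks_of(target, camera): "pixels" (400x640 bool, what is visible of it) and "point" ([row, column] in pixels, amid what is visible of it).
- mark_of(target, camera): "point" ([row, column] in pixels: a listed point, or the origin of a listed thing).
The state is a dict: "time": time; "joint_positions": joint angles; "joint_vel": joint speeds; "effort": joint torques, N m; "position": TCP position; "tcp_rot": TCP orientation; "contact_force": force on the tool from outside, world axes, zero at the start; "moment": the same for the moment, N m; "gripper_width": finger opening in mm.
Only numpy, scipy, OpenCV 4.12 (cv2) and the standard library are available. Lean on these libraries where they do the work, as an engineer would, in place of code of your own. Each camera call takes 0.05 s, during which the arm holds its last target. There are 200 camera calls.

TASK

Draw the dark divided organiser, which has a pull tab, all the way out from under the cooling rack onto the open bench and let go of it, then take it by its centre handle and tilt it over the dark steel pan toward the one corner whose compartment holds the two long clamp keys, so that both keys, and nothing else, slide out into the pan. Then stand the organiser upright on the bench again with everything else still in it; never touch the small parts with the fingers, and leave the tools and other things on the bench where they are.

Things in the scene. Friction and masses are not known exactly. Their poses are not given: they have to be found in the camera images.
- organiser: Dark plastic divided tray, 170 x 170 x 32 mm high, 0.35 to 0.55 kg empty. Origin at the centre of its underside; z up, y toward its tab. Floor 5 mm, walls 4 mm. Dividers in the planes x=0 and y=0 make 4 compartments, one per corner. Each is open at its outer corner: both outer walls stop 40 mm short of it, leaving flat floor and a gap 56 mm across. It starts under the rack, only its tab side out.
- handle: The organiser's black centre handle, part of it: a level bar 12 mm thick (organiser's x), 100 mm long (its y), from 70 to 96 mm above the organiser's underside, on two end posts. This origin is the organiser's. Parts in the tray slide at 13 to 20 degrees of tilt; at about 40 degrees along a diagonal only the low corner's compartment empties, tipped straight to one side others may spill.
- grip_mid (a point): Middle of the organiser's handle bar, 85 mm above the organiser's underside on its centre line; axes as the organiser's. It is gripped across x.
- tab_mid (a point): Point in the organiser's black pull tab, 125 mm from the organiser's centre along its +y, 26 mm above its underside; axes as the organiser's. The tab is an upright plate 12 mm thick (x), 60 mm long (y from 85 to 145 mm), 8 to 40 mm above the underside. It is gripped across x and drawn along the organiser's +y.
- rack: Fixed cooling rack of dark steel bars 126 to 135 mm above the bench, 310 x 210 mm, legs at x=+-150, y=+-100 mm, a firebrick 200 mm high in all on its -y side. Origin on the bench under its centre. Front edge at its y=+105, open. The organiser's centre starts near y=+50, tab toward +y; it is wholly out when its centre is past y=+190 (the bench is free for a draw of 150 to 190 mm).
- pan_in (a point): Centre of the inner floor (4 mm above the bench) of a fixed open square pan of dark sheet steel, 220 x 220 mm outside, 212 mm inside, rim 35 mm above the bench; axes along its sides.
- key1_mid (a point): Centre of a long rectangular steel clamp key, 40 (x) x 14 x 10 mm, 42 g, lying flat. The two of a kind share one compartment of the organiser; which compartment differs each time.
- key2_mid (a point): Centre of a long rectangular steel clamp key, 40 (x) x 14 x 10 mm, 42 g, lying flat. The two of a kind share one compartment of the organiser; which compartment differs each time.
- nut1_mid (a point): Centre of a steel hexagon nut, 24 mm across flats, 13 mm high, 36 g. The two of a kind share one compartment of the organiser; which compartment differs each time.
- nut2_mid (a point): Centre of a steel hexagon nut, 24 mm across flats, 13 mm high, 36 g. The two of a kind share one compartment of the organiser; which compartment differs each time.
- washer1_mid (a point): Centre of a thick round steel washer, 28 mm across, 6 mm high, 26 g. The two of a kind share one compartment of the organiser; which compartment differs each time.
- washer2_mid (a point): Centre of a thick round steel washer, 28 mm across, 6 mm high, 26 g. The two of a kind share one compartment of the organiser; which compartment differs each time.
- block1_mid (a point): Centre of a square steel block with a small hole in its top, 22 x 22 x 16 mm, 50 g. The two of a kind share one compartment of the organiser; which compartment differs each time.
- block2_mid (a point): Centre of a square steel block with a small hole in its top, 22 x 22 x 16 mm, 50 g. The two of a kind share one compartment of the organiser; which compartment differs each time.
- hammer: Hammer lying on the bench beyond the pan, 240 mm long; leave it. Origin at its underside.
- screwdriver: Screwdriver lying on the bench near the robot; leave it. Origin at its underside.
- brush: Brush lying on the bench to the left of the pan; leave it. Origin at its underside.
- tin: Aluminium tin, 60 mm across and 90 mm high, standing on the bench at the far side of the middle; leave it. Origin at its underside.
- mould: Black graphite mould block, 70 x 60 x 50 mm, on the bench at the far side of the middle; leave it. Origin at its underside.
Things that resemble listed ones, but are neither listed nor needed, are in the scene too. Leave any green look-alike of the part that bears key2_mid alone.

How it is judged:
By the outcome, as a careful person would: the job done as asked, in the order asked, and still so for the second after the job is handed in, with the robot touching nothing.
It also fails if it takes over 61 s, if anything falls off the work surface, if the arm or the gripper's body presses on something with over 40 N, if the wrist force passes 120 N, or if a joint passes its speed limit or range.

## Working session

There is one attempt and no reset: what is moved stays moved. The work goes in short steps, Python scripts to look and compute and a tool call to move; the robot and the scene stay as the last step left them, time stands still between calls to the robot, and variables do not carry over. Pictures are saved under pics/ and viewed, about 8 in all and at most 12, crops included, and the job is handed in when it is done.

Besides the shell and the picture viewer there is one more tool, called after "Call:" in YAML: its name, and indented under it one key for each argument. carry_out: Moves the arm, as the interface text tells. Its arguments: {"type":"object","properties":{"steps":{"type":"string"},"jaw":{"type":"number"}},"required":["steps"]}

```bash
mkdir -p pics; ls
cat > h.py <<'E'
import numpy as np, cv2
from plant import *
def cal(n):
    c=calibration(n); return np.array(c["intrinsics"]),np.array(c["R"]),np.array(c["t"]).ravel()
def ray(n,rc):
    K,R,t=cal(n); d=R.T@np.linalg.inv(K)@np.array([rc[1],rc[0],1.]); return -R.T@t,d
def at_z(n,rc,z):
    o,d=ray(n,rc); return o+d*(z-o[2])/d[2]
def at_depth(n,rc,D):
    o,d=ray(n,rc); return o+d*D
def proj(n,X):
    K,R,t=cal(n); p=K@(R@np.asarray(X,float)+t); return p[1]/p[2],p[0]/p[2]
def two(a,b):
    (o1,d1),(o2,d2)=ray('scene',a),ray('top',b)
    s=np.linalg.lstsq(np.c_[d1,-d2],o2-o1,rcond=None)[0]
    p,q=o1+s[0]*d1,o2+s[1]*d2; return (p+q)/2,np.linalg.norm(p-q)
E
python3 - <<'E'
from h import *
s=read_state(); print({k:np.round(v,3).tolist() for k,v in s.items()}); print(tips_ahead)
for n in('scene','top'):
    im,d=camera(n); cv2.imwrite(f'pics/{n}0.png',im[:,:,::-1]); np.save(f'{n}_d.npy',d)
    K,R,t=cal(n); print(n,(-R.T@t).round(),K[0,0])
    for k in ['organiser','handle','grip_mid','tab_mid','rack','pan_in','key1_mid','nut1_mid','washer1_mid','block1_mid','tin','mould','hammer','screwdriver','brush']:
        print(k,[(np.round(m['point'],1).tolist(),round(m['confidence'],2)) for m in mark_of(k,n)][:4])
E
```

```text
pics
{'time': 0.0, 'joint_positions': [1.117, 0.105, 0.096, 1.564, -0.0, 1.353], 'joint_vel': [0.0, 0.0, -0.001, -0.002, -0.001, 0.0], 'effort': [0.001, -55.693, 50.365, 0.017, -0.0, 0.0], 'position': [140.021, 583.064, 199.406], 'tcp_rot': [-3.14, -0.0, 2.906], 'contact_force': [0.083, -0.946, 0.037], 'moment': [0.024, 0.022, 0.01], 'gripper_width': 85.546}
8.0
scene [1049. -557.  940.] 476.6218739485894
organiser [([319.8, 209.0], 0.65)]
handle [([326.6, 355.3], 0.28)]
grip_mid [([298.0, 201.5], 0.81)]
tab_mid [([277.8, 250.2], 0.78), ([227.5, 417.9], 0.66), ([280.0, 374.3], 0.37)]
rack [([333.4, 187.8], 0.78)]
pan_in [([184.1, 356.8], 0.63)]
key1_mid [([318.6, 226.8], 0.65)]
nut1_mid [([344.4, 199.3], 0.56), ([278.9, 249.1], 0.37)]
washer1_mid []
block1_mid [([227.3, 419.1], 0.49), ([141.3, 408.9], 0.18)]
tin [([282.8, 373.5], 0.97)]
mould [([328.1, 355.7], 0.88), ([350.2, 198.6], 0.46), ([139.8, 403.7], 0.28)]
hammer [([227.8, 418.7], 0.97)]
screwdriver [([190.6, 272.5], 0.81)]
brush [([139.2, 404.8], 0.8), ([312.1, 240.4], 0.64)]
top [ 446.   57. 1368.] 423.48507896527866
organiser [([204.3, 440.9], 0.71), ([217.2, 430.0], 0.58), ([222.1, 178.5], 0.29)]
handle [([214.9, 427.5], 0.59)]
grip_mid [([214.8, 437.3], 0.94)]
tab_mid [([212.0, 395.6], 0.64)]
rack [([217.8, 446.2], 0.75), ([212.7, 436.7], 0.16)]
pan_in [([205.5, 437.8], 0.4)]
key1_mid [([199.7, 424.1], 0.47)]
nut1_mid [([205.9, 447.2], 0.62)]
washer1_mid [([229.5, 451.1], 0.57)]
block1_mid [([232.6, 423.7], 0.61)]
tin [([153.2, 332.6], 0.53)]
mould [([138.7, 374.2], 0.76)]
hammer [([156.4, 266.9], 0.87)]
screwdriver [([271.7, 316.6], 0.77)]
brush [([221.7, 179.1], 0.78)]
```

Run:
```python
from h import *
print('tab',two((277.8,250.2),(212,395.6)),'grip',two((298,201.5),(214.8,437.3)))
for z in (35,126,5): print(z,[at_z('top',p,z).round() for p in ((217.8,446.2),(205.5,437.8))])
print('pan scene',at_z('scene',(184.1,356.8),4), 'rack',two((333.4,187.8),(217.8,446.2)))
print([at_z('top',p,5).round() for p in((199.7,424.1),(205.9,447.2),(229.5,451.1),(232.6,423.7))])
for n,sl in(('scene',(100,400,120,480)),('top',(100,300,140,500))):
    im=cv2.imread(f'pics/{n}0.png')[sl[0]:sl[1],sl[2]:sl[3]]
    cv2.imwrite(f'pics/{n}0c.png',cv2.resize(im,None,fx=2.2,fy=2.0) if 0 else cv2.resize(im,None,fx=2,fy=2,interpolation=2))
```

```text
tab (array([ 545.17516575, -181.38444885,   38.99630199]), np.float64(1.6528691082591103)) grip (array([ 530.02077625, -299.50997574,   86.69853649]), np.float64(0.327323139854166))
35 [array([ 523., -342.,   35.]), array([ 563., -317.,   35.])]
126 [array([ 518., -314.,  126.]), array([ 555., -292.,  126.])]
5 [array([ 525., -351.,    5.]), array([ 565., -325.,    5.])]
pan scene [534.848354   244.39303702   4.        ] rack (array([ 524.61066769, -351.10312291,    4.81370832]), np.float64(1.116935227736357))
[array([ 585., -282.,    5.]), array([ 563., -356.,    5.]), array([ 487., -364.,    5.]), array([ 479., -276.,    5.])]
```

View pics/scene0c.png

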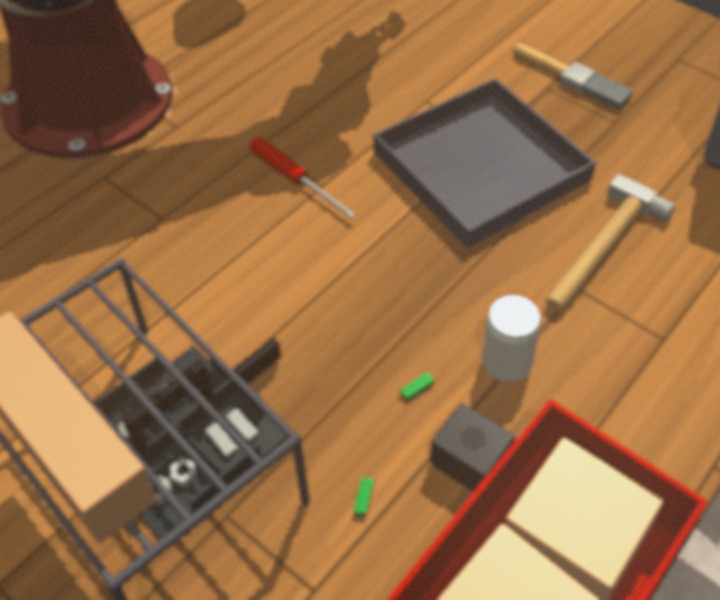

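View pics/top0c.png

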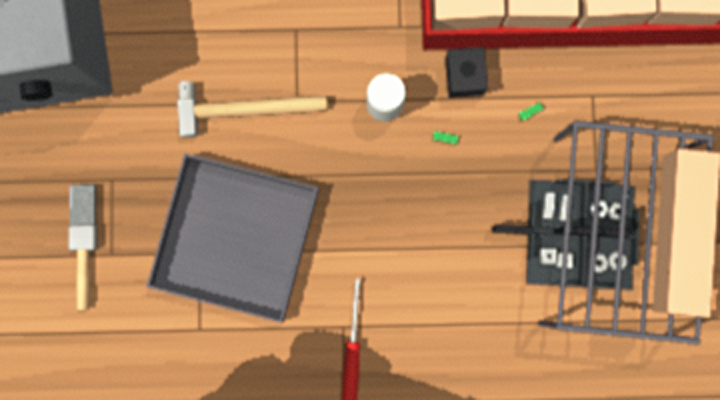

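The keys (scene crop 220–245, 425–440; top crop 555, 205) lie in the tab-side, world +x compartment. So that is organiser corner (+x, +y). The pan is at about (535, 244). The moves only turn about the tool's z, so tilting needs the tool to lean. I'll check over open bench what the arm does when it's pushed out of reach.

Call:
carry_out:
  steps: "0 0 -0.05 0; 0 0 -0.05 0; 0 0 -0.05 0; 0 0 -0.05 0; 0 0 -0.05 0; 0 0 -0.05 0; 0 0 -0.05 0; 0 0 -0.05 0; 0 0 -0.05 0; 0 0 -0.05 0"

```text
time: 2.6
position: [130.1, 540.9, 550.0]
tcp_rot: [2.979, 0.03, 2.903]
contact_force: [-0.9, -0.4, -0.2]
gripper_width: 85.4
```

Run:
```python
from h import *
s=read_state(); print({k:np.round(s[k],3).tolist() for k in('time','joint_positions','position','tcp_rot','contact_force')})
# organiser/tab/pan geometry from top depth
d=np.load('top_d.npy'); K,R,t=cal('top')
v,u=np.mgrid[:400,:640]; P=(np.stack([u,v,np.ones_like(u)],-1)@np.linalg.inv(K).T*d[...,None]-t)@R
np.save('P.npy',P)
def box(x0,x1,y0,y1,z0,z1): 
    m=(d>0)&(P[...,0]>x0)&(P[...,0]<x1)&(P[...,1]>y0)&(P[...,1]<y1)&(P[...,2]>z0)&(P[...,2]<z1); return P[m]
for nm,b in dict(tab=(480,600,-215,-140,25,55),hand=(480,600,-380,-200,80,105),front=(420,640,-235,-200,20,50),rack=(350,720,-480,-180,115,145),brick=(350,720,-480,-180,180,220)).items():
    q=box(*b); c=np.median(q,0); ww,V=np.linalg.eigh(np.cov(q.T[:2]))
    print(nm,len(q),c.round(1),q.min(0).round(),q.max(0).round(),V[:,1].round(3))
q=box(380,700,80,400,22,50); (c,sz,a)=cv2.minAreaRect(q[:,:2].astype(np.float32)); print('pan',len(q),c,sz,a,np.median(q[:,2]))
```

```text
{'time': 2.6, 'joint_positions': [1.094, 0.217, 0.922, 2.111, 0.009, 1.331], 'position': [130.134, 540.867, 550.001], 'tcp_rot': [2.979, 0.03, 2.903], 'contact_force': [-0.923, -0.387, -0.181]}
tab 101 [ 535.1 -191.9   38.8] [ 491. -215.   26.] [ 551. -154.   47.] [0.471 0.882]
hand 119 [ 528.1 -299.4   95.7] [ 519. -348.   80.] [ 536. -248.  103.] [0.083 0.997]
front 86 [ 532.1 -214.9   32.4] [ 484. -235.   20.] [ 579. -201.   43.] [-1.   -0.02]
rack 1617 [ 521.5 -325.4  133.2] [ 359. -467.  116.] [ 691. -224.  145.] [-0.994  0.105]
brick 1931 [ 514.3 -402.2  197.7] [ 401. -447.  180.] [ 632. -362.  206.] [-0.992  0.127]
pan 483 (534.4577026367188, 258.8351135253906) (221.34976196289062, 220.2213897705078) 74.17152404785156 34.411325574287524
```

Pushing up against q4's limit leans the tool, here by 9.5° outward, and the lean stays. So a leaned tool gripping the handle and turned about its own axis will tilt the organiser reversibly. I'll plan the moves with a helper.

```bash
cat >> h.py <<'E'
from scipy.spatial.transform import Rotation as Ro
def tz(s): return Ro.from_euler('xyz',s['tcp_rot']).as_matrix()
def plan(*wps,turn=None,vmax=.045,tmax=.13):
    """wps: world mm waypoints for the TCP; turn: total about tool z, spread over all rows"""
    s=read_state(); R=tz(s); p=np.array(s['position'])
    print('t',round(s['time'],2),'p',p.round(1),'lean',np.degrees(np.arccos(-R[2,2])).round(1),'z',R[:,2].round(3),'y',R[:,1].round(3),'q',np.round(s['joint_positions'],2).tolist(),'F',np.round(s['contact_force'],1),'w',round(s['gripper_width'],1))
    L=[]
    for w in wps:
        d=(np.array(w,float)-p)/1000; n=max(1,int(np.ceil(np.linalg.norm(d)/vmax))); L+=[d/n]*n; p=np.array(w,float)
    n=max(len(L),int(np.ceil(abs(turn or 0)/tmax))); 
    L+=[np.zeros(3)]*(n-len(L)); dt=(turn or 0)/n
    print('; '.join(' '.join(f'{x:.3f}'.replace('-0.000','0').replace('0.000','0') for x in [*(R@Ro.from_euler('z',k*dt).as_matrix()).T@d,dt]) for k,d in enumerate(L)))
def turn_for(yv):
    """turn about tool z that brings tool y's horizontal part along yv"""
    R=tz(read_state()); v=np.array([*yv,0.]); v=v-R[:,2]*(v@R[:,2]); return np.arctan2(-(v@R[:,0]),v@R[:,1])
E
python3 - <<'E'
from h import *
P=np.load('P.npy'); m=(P[...,0]>500)&(P[...,0]<580)&(P[...,1]>-200)&(P[...,1]<-150)&(P[...,2]>28)&(P[...,2]<50)
q=P[m]; print(len(q),q.mean(0).round(1),q.min(0).round(),q.max(0).round()); 
print('tab end',at_z('top',(214.5,387),40).round(),[at_z('top',p,32).round() for p in ((190.5,405),(241.5,404))])
t=turn_for((-.997,.07)); print(t)
plan((430,300,380),(540,-120,250),(540,-168,150),turn=t)
E
```

```text
59 [ 537.3 -176.8   39.8] [ 532. -198.   31.] [ 545. -154.   47.]
tab end [ 537. -154.   40.] [array([ 613., -216.,   32.]), array([ 452., -206.,   32.])]
-1.7327830308653553
t 2.6 p [130.1 540.9 550. ] lean 9.4 z [ 0.067  0.15  -0.986] y [0.229 0.96  0.161] q [1.09, 0.22, 0.92, 2.11, 0.01, 1.33] F [-0.9 -0.4 -0.2] w 85.4
-0.034 -0.019 0.015 -0.072; -0.033 -0.021 0.015 -0.072; -0.031 -0.024 0.015 -0.072; -0.029 -0.026 0.015 -0.072; -0.027 -0.028 0.015 -0.072; -0.025 -0.030 0.015 -0.072; -0.023 -0.032 0.015 -0.072; -0.021 -0.033 0.015 -0.072; -0.018 -0.035 0.015 -0.072; -0.016 -0.036 0.015 -0.072; 0.010 -0.039 0.007 -0.072; 0.013 -0.039 0.007 -0.072; 0.016 -0.038 0.007 -0.072; 0.018 -0.036 0.007 -0.072; 0.021 -0.035 0.007 -0.072; 0.023 -0.033 0.007 -0.072; 0.026 -0.031 0.007 -0.072; 0.028 -0.030 0.007 -0.072; 0.030 -0.027 0.007 -0.072; 0.032 -0.025 0.007 -0.072; 0.034 -0.023 0.007 -0.072; 0.021 -0.004 0.030 -0.072; 0.021 -0.002 0.030 -0.072; 0.021 -0.001 0.030 -0.072
```

Call:
carry_out:
  steps: "-0.034 -0.019 0.015 -0.072; -0.033 -0.021 0.015 -0.072; -0.031 -0.024 0.015 -0.072; -0.029 -0.026 0.015 -0.072; -0.027 -0.028 0.015 -0.072; -0.025 -0.030 0.015 -0.072; -0.023 -0.032 0.015 -0.072; -0.021 -0.033 0.015 -0.072; -0.018 -0.035 0.015 -0.072; -0.016 -0.036 0.015 -0.072; 0.010 -0.039 0.007 -0.072; 0.013 -0.039 0.007 -0.072; 0.016 -0.038 0.007 -0.072; 0.018 -0.036 0.007 -0.072; 0.021 -0.035 0.007 -0.072; 0.023 -0.033 0.007 -0.072; 0.026 -0.031 0.007 -0.072; 0.028 -0.030 0.007 -0.072; 0.030 -0.027 0.007 -0.072; 0.032 -0.025 0.007 -0.072"

```text
time: 4.6
position: [564.1, -91.7, 254.6]
tcp_rot: [-3.112, 0.188, -1.867]
contact_force: [0.6, 0.7, -0.6]
gripper_width: 85.7
```

Run:
```python
from h import *
t=turn_for((-.998,.066)); print(t)
plan((538,-150,180),(538.5,-162,90),turn=t)
```

```text
-0.2267511717338509
t 4.6 p [564.1 -91.7 254.6] lean 10.9 z [ 0.083  0.17  -0.982] y [-0.954  0.297 -0.029] q [-0.51, -0.01, 0.07, 1.66, 0.19, -1.78] F [ 0.6  0.7 -0.6] w 85.7
0.025 0.003 0.020 -0.038; 0.025 0.004 0.020 -0.038; 0.025 0.005 0.020 -0.038; 0.009 0.001 0.029 -0.038; 0.009 0.001 0.029 -0.038; 0.009 0.001 0.029 -0.038
```

Call:
carry_out:
  steps: "0.025 0.003 0.020 -0.038; 0.025 0.004 0.020 -0.038; 0.025 0.005 0.020 -0.038; 0.009 0.001 0.029 -0.038; 0.009 0.001 0.029 -0.038; 0.009 0.001 0.029 -0.038; 0 0 0 0"

```text
time: 5.3
position: [537.9, -169.6, 81.8]
tcp_rot: [-3.07, 0.176, -1.631]
contact_force: [-0.4, 0.1, -0.5]
gripper_width: 85.7
```

Run:
```python
from h import *
t=turn_for((-.998,.066)); print(t)
plan((538.5,-163,23),turn=t,vmax=.03)
```

```text
0.005567775916887678
t 5.3 p [ 537.9 -169.6   81.8] lean 10.9 z [ 0.082  0.17  -0.982] y [-0.995  0.073 -0.071] q [-0.65, 0.01, -0.23, 1.37, 0.19, -2.16] F [-0.4  0.1 -0.5] w 85.7
0.002 0.002 0.029 0.003; 0.002 0.002 0.029 0.003
```

Call:
carry_out:
  steps: "-0.004 0.002 0.029 0; 0 0.002 0.027 0; 0 0 0 0"

```text
time: 5.6
position: [540.4, -156.4, 30.1]
tcp_rot: [-3.067, 0.174, -1.634]
contact_force: [0.0, 0.5, -0.4]
gripper_width: 85.6
```

Call:
carry_out:
  steps: "0 0 0 0; 0 0 0 0; 0 0 0 0; 0 0 0 0; 0 0 0 0; 0 0 0 0; 0 0 0 0"
  jaw: 0.005

```text
time: 6.3
position: [544.5, -159.6, 39.2]
tcp_rot: [-3.058, 0.169, -1.634]
contact_force: [0.4, 0.1, -0.8]
gripper_width: 4.7
```

Run:
```python
from h import *
p=np.array(read_state()['position']); e=p+170*np.array([.066,.998,0])+[0,0,1]
plan(e,vmax=.02)
```

```text
t 6.3 p [ 544.5 -159.6   39.2] lean 10.8 z [ 0.094  0.162 -0.982] y [-0.994  0.077 -0.082] q [-0.63, 0.02, -0.3, 1.28, 0.19, -2.13] F [ 0.4  0.1 -0.8] w 4.7
-0.019 0 0.003 0; -0.019 0 0.003 0; -0.019 0 0.003 0; -0.019 0 0.003 0; -0.019 0 0.003 0; -0.019 0 0.003 0; -0.019 0 0.003 0; -0.019 0 0.003 0; -0.019 0 0.003 0
```

Call:
carry_out:
  steps: "0.003 0.001 -0.003 0; 0.003 0.002 0 0; 0.003 0.002 0 0; 0 0.001 0.001 0; 0 0 0.001 0"
  jaw: 0.085

```text
time: 6.8
position: [537.0, -169.1, 38.0]
tcp_rot: [-3.059, 0.169, -1.635]
contact_force: [0.4, -0.3, -0.0]
gripper_width: 77.0
```

Run:
```python
from h import *
plan((538,-172,20),vmax=.02)
for n in('scene',):
    im,d=camera(n); cv2.imwrite(f'pics/{n}1.png',cv2.resize(im[180:380,130:400,::-1],None,fx=2.5,fy=2.5,interpolation=2))
```

```text
t 6.8 p [ 537.  -169.1   38. ] lean 10.8 z [ 0.093  0.162 -0.982] y [-0.994  0.078 -0.081] q [-0.65, 0.01, -0.31, 1.28, 0.19, -2.15] F [ 0.4 -0.3 -0. ] w 77.0
0.006 0 0.017 0
```

View pics/scene1.png

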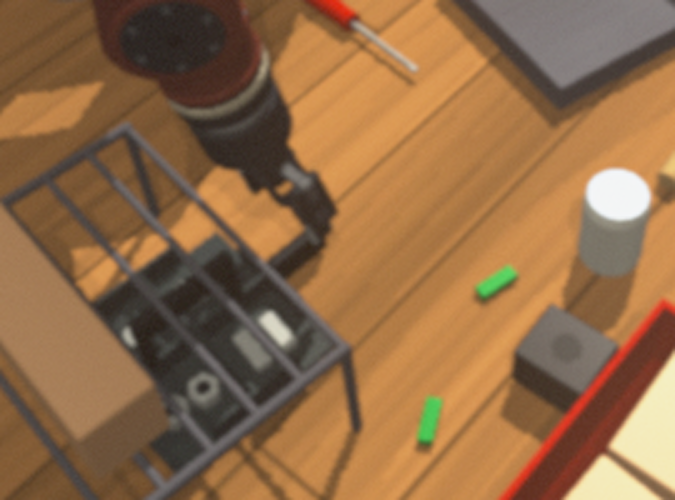

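The fingers straddle the tab end (crop 315, 225) and the organiser hasn't moved. I'll go lower and close.

Call:
carry_out:
  steps: "0.004 0 0.013 0; 0.002 0 0.011 0; 0 0 0.001 0"

```text
time: 7.15
position: [539.0, -170.8, 9.7]
tcp_rot: [-3.059, 0.17, -1.635]
contact_force: [-1.5, 0.6, -0.3]
gripper_width: 85.1
```

Call:
carry_out:
  steps: "0 0 0.001 0; 0 0 0.001 0; 0 0 0.001 0; 0 0 0.001 0; 0 0 0.001 0; 0 0 0.001 0"
  jaw: 0.005

```text
time: 7.75
position: [540.2, -169.7, 4.3]
tcp_rot: [-3.058, 0.169, -1.634]
contact_force: [-4.7, 1.1, 13.2]
gripper_width: 9.4
```

Run:
```python
from h import *
p=np.array(read_state()['position']); e=p+170*np.array([.066,.998,0])+[0,0,1]
plan(e,vmax=.02)
```

```text
t 7.75 p [ 540.2 -169.7    4.3] lean 10.8 z [ 0.094  0.162 -0.982] y [-0.994  0.077 -0.082] q [-0.65, 0.05, -0.33, 1.22, 0.19, -2.15] F [-4.7  1.1 13.2] w 9.4
-0.019 0 0.003 0; -0.019 0 0.003 0; -0.019 0 0.003 0; -0.019 0 0.003 0; -0.019 0 0.003 0; -0.019 0 0.003 0; -0.019 0 0.003 0; -0.019 0 0.003 0; -0.019 0 0.003 0
```

Call:
carry_out:
  steps: "0 0 -0.003 0; -0.004 0 0 0; -0.008 0 0.001 0; -0.012 0 0.002 0"

```text
time: 8.15
position: [541.0, -146.1, 7.6]
tcp_rot: [-3.06, 0.169, -1.637]
contact_force: [-0.5, -1.4, -5.0]
gripper_width: 10.0
```

Run:
```python
from h import *
p=np.array(read_state()['position'])
y=145-160*0; e=p+np.array([.066,.998,0])*( -5-p[1])+[0,0,0]
plan(e,vmax=.02)
```

```text
t 8.15 p [ 541.  -146.1    7.6] lean 10.7 z [ 0.092  0.162 -0.983] y [-0.994  0.079 -0.08 ] q [-0.61, 0.02, -0.36, 1.21, 0.19, -2.11] F [-0.5 -1.4 -5. ] w 10.0
-0.017 0 0.003 0; -0.017 0 0.003 0; -0.017 0 0.003 0; -0.017 0 0.003 0; -0.017 0 0.003 0; -0.017 0 0.003 0; -0.017 0 0.003 0; -0.017 0 0.003 0
```

Call:
carry_out:
  steps: "-0.015 0 0.002 0; -0.017 0 0.003 0; -0.017 0 0.003 0; -0.017 0 0.003 0; -0.017 0 0.003 0; -0.015 0 0.002 0; -0.012 0 0.002 0; -0.010 0 0.001 0; -0.006 0 0.001 0"

```text
time: 9.05
position: [547.8, -2.0, 7.1]
tcp_rot: [-3.065, 0.172, -1.632]
contact_force: [0.0, -2.3, -4.4]
gripper_width: 9.4
```

Run:
```python
from h import *
plan()
im,d=camera('top'); cv2.imwrite('pics/top2.png',im[:,:,::-1]); cv2.imwrite('pics/top2c.png',cv2.resize(im[140:300,320:520,::-1],None,fx=3,fy=3,interpolation=2))
for k in('organiser','grip_mid','tab_mid'): print(k,[(np.round(m['point'],1).tolist(),round(m['confidence'],2)) for m in mark_of(k,'top')][:2])
```

```text
t 9.05 p [547.8  -2.    7.1] lean 10.8 z [ 0.087  0.165 -0.982] y [-0.994  0.074 -0.076] q [-0.36, -0.08, -0.45, 1.17, 0.19, -1.86] F [ 0.  -2.3 -4.4] w 9.4Traceback (most recent call last):
  File "<stdin>", line 2, in <module>
  File "h.py", line 27, in plan
    L+=[np.zeros(3)]*(n-len(L)); dt=(turn or 0)/n
                                    ~~~~~~~~~~~^~
ZeroDivisionError: division by zero
```

Call:
carry_out:
  steps: "0 0 0.002 0; 0 0 0.001 0"

```text
time: 9.25
position: [548.1, -0.4, 4.3]
tcp_rot: [-3.064, 0.172, -1.631]
contact_force: [-3.3, -1.6, 5.2]
gripper_width: 9.5
```

Call:
carry_out:
  steps: "0 0 0 0; 0 0 0 0; 0 0 0 0; 0 0 0 0; -0.003 0 -0.02 0; -0.004 0 -0.03 0; -0.01 0 -0.04 0; -0.02 0 -0.04 0; -0.02 0 -0.04 0; -0.02 0 -0.04 0"
  jaw: 0.085

```text
time: 10.25
position: [531.5, 38.8, 226.1]
tcp_rot: [-3.072, 0.175, -1.639]
contact_force: [0.8, -1.0, -0.2]
gripper_width: 84.8
```

```bash
sed -i 's/n=max(len(L),int/n=max(1,len(L),int/' h.py
python3 - <<'E'
from h import *
plan()
im,d=camera('top'); cv2.imwrite('pics/top2.png',im[:,:,::-1]); cv2.imwrite('pics/top2c.png',cv2.resize(im[140:300,320:520,::-1],None,fx=3,fy=3,interpolation=2))
for k in('grip_mid','tab_mid'): print(k,[(np.round(m['point'],1).tolist(),round(m['confidence'],2)) for m in mark_of(k,'top')][:2])
E
```

```text
t 10.25 p [531.5  38.8 226.1] lean 10.8 z [ 0.081  0.168 -0.982] y [-0.994  0.08  -0.068] q [-0.29, -0.19, -0.16, 1.58, 0.19, -1.79] F [ 0.8 -1.  -0.2] w 84.8
0 0 0 0
grip_mid []
tab_mid []
```

View pics/top2c.png

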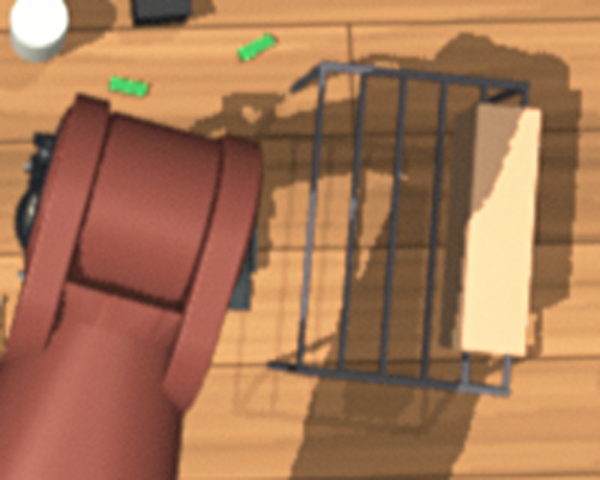

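The organiser is out, with its edge showing at crop (250, 300), well clear of the rack. The arm hides the rest. Next I'll lean the tool more at about 104° azimuth, so the total lean lies along the organiser's y.

Run:
```python
from h import *
plan((480,300,330),(200,500,430),(-150,540,450),vmax=.049)
```

```text
t 10.4 p [533.5  38.6 227.9] lean 10.8 z [ 0.086  0.167 -0.982] y [-0.994  0.078 -0.074] q [-0.29, -0.19, -0.15, 1.58, 0.19, -1.79] F [-0.5 -1.  -0.9] w 85.0
-0.045 0.011 -0.010 0; -0.045 0.011 -0.010 0; -0.045 0.011 -0.010 0; -0.045 0.011 -0.010 0; -0.045 0.011 -0.010 0; -0.045 0.011 -0.010 0; -0.024 0.036 -0.011 0; -0.024 0.036 -0.011 0; -0.024 0.036 -0.011 0; -0.024 0.036 -0.011 0; -0.024 0.036 -0.011 0; -0.024 0.036 -0.011 0; -0.024 0.036 -0.011 0; -0.024 0.036 -0.011 0; -0.003 0.044 -0.005 0; -0.003 0.044 -0.005 0; -0.003 0.044 -0.005 0; -0.003 0.044 -0.005 0; -0.003 0.044 -0.005 0; -0.003 0.044 -0.005 0; -0.003 0.044 -0.005 0; -0.003 0.044 -0.005 0
```

Call:
carry_out:
  steps: "-0.045 0.011 -0.010 0; -0.045 0.011 -0.010 0; -0.045 0.011 -0.010 0; -0.045 0.011 -0.010 0; -0.045 0.011 -0.010 0; -0.045 0.011 -0.010 0; -0.024 0.036 -0.011 0; -0.024 0.036 -0.011 0; -0.024 0.036 -0.011 0; -0.024 0.036 -0.011 0; -0.024 0.036 -0.011 0; -0.024 0.036 -0.011 0; -0.024 0.036 -0.011 0; -0.024 0.036 -0.011 0; -0.003 0.044 -0.005 0; -0.003 0.044 -0.005 0; -0.003 0.044 -0.005 0; -0.003 0.044 -0.005 0; -0.003 0.044 -0.005 0; -0.003 0.044 -0.005 0"

```text
time: 12.4
position: [-75.8, 549.1, 428.0]
tcp_rot: [-3.091, 0.156, -1.66]
contact_force: [0.7, 0.9, 0.1]
gripper_width: 84.9
```

Run:
```python
from h import *
plan((-180,530,700),vmax=.05)
im,d=camera('top'); np.save('top3_d.npy',d); cv2.imwrite('pics/top3.png',im[:,:,::-1]); cv2.imwrite('pics/top3c.png',cv2.resize(im[140:270,300:470,::-1],None,fx=4,fy=4,interpolation=2))
a={}
for n in('top','scene'):
  if n=='scene': camera(n)
  for k in('grip_mid','tab_mid','key1_mid','nut1_mid','pan_in','organiser'):
    a[n,k]=[(np.round(m['point'],1).tolist(),round(m['confidence'],2)) for m in mark_of(k,n)][:3]; print(n,k,a[n,k])
for k in('grip_mid','tab_mid','pan_in'):
  try: print(k,two(a['scene',k][0][0],a['top',k][0][0]))
  except Exception as e: print(k,e)
```

```text
t 12.4 p [-75.8 549.1 428. ] lean 9.4 z [ 0.065  0.15  -0.987] y [-0.994  0.097 -0.05 ] q [1.51, -0.05, 0.36, 1.83, -0.05, 0.02] F [0.7 0.9 0.1] w 84.9
-0.002 0.015 -0.046 0; -0.002 0.015 -0.046 0; -0.002 0.015 -0.046 0; -0.002 0.015 -0.046 0; -0.002 0.015 -0.046 0; -0.002 0.015 -0.046 0
top grip_mid [([214.4, 379.7], 0.57), ([229.9, 368.6], 0.26)]
top tab_mid [([211.2, 339.6], 0.62)]
top key1_mid [([200.4, 369.4], 0.44), ([214.5, 339.2], 0.38)]
top nut1_mid [([206.9, 398.9], 0.45)]
top pan_in [([219.4, 256.6], 0.82), ([152.9, 331.1], 0.39)]
top organiser [([217.5, 377.3], 0.86)]
scene grip_mid [([247.0, 260.8], 0.59)]
scene tab_mid [([236.2, 300.3], 0.86)]
scene key1_mid [([272.5, 284.7], 0.62)]
scene nut1_mid [([294.6, 261.4], 0.56)]
scene pan_in [([182.8, 360.5], 0.69), ([329.9, 353.5], 0.5), ([141.3, 402.8], 0.29)]
scene organiser [([270.9, 263.9], 0.94)]
grip_mid (array([ 533.72182651, -125.91756964,   87.38932364]), np.float64(3.0300835121041505))
tab_mid (array([549.62404378,  -8.48924106,  26.55686369]), np.float64(6.121533101793992))
pan_in (array([534.0038888 , 262.77031427,  -5.53812154]), np.float64(1.7831296268009447))
```

View pics/top3c.png

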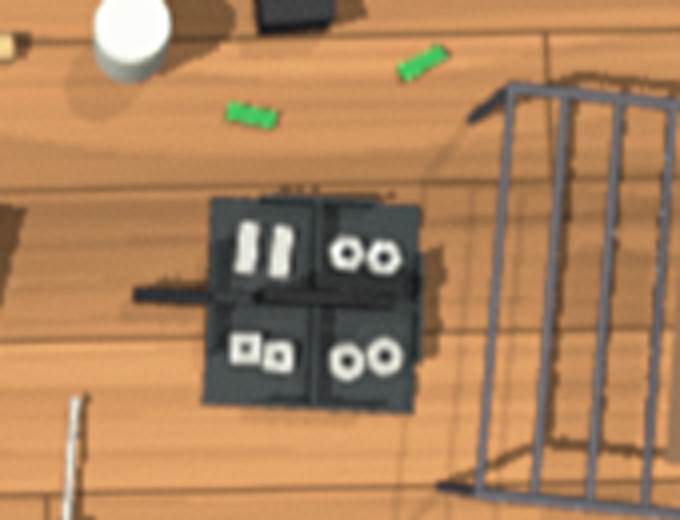

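The organiser stands free. Its keys are at crop (247–281, 250) in the tab-side far corner, with nuts right at (347–383, 255), blocks below at (245–279, 352) and washers at (347–385, 358). Everything is in place, so I'll add lean now.

Call:
carry_out:
  steps: "-0.002 0.025 -0.043 0; -0.002 0.025 -0.043 0; -0.002 0.025 -0.043 0; -0.002 0.025 -0.043 0; 0 0.01 -0.049 0; 0 0 -0.05 0; 0 0 -0.05 0"

```text
time: 13.8
position: [-190.0, 556.0, 602.9]
tcp_rot: [-3.121, 0.307, -1.655]
contact_force: [-0.5, 0.1, 1.3]
gripper_width: 85.0
```

Run:
```python
from h import *
plan()
d=np.load('top3_d.npy'); K,R,t=cal('top')
v,u=np.mgrid[:400,:640]; P=(np.stack([u,v,np.ones_like(u)],-1)@np.linalg.inv(K).T*d[...,None]-t)@R
def box(x0,x1,y0,y1,z0,z1): 
    m=(d>0)&(P[...,0]>x0)&(P[...,0]<x1)&(P[...,1]>y0)&(P[...,1]<y1)&(P[...,2]>z0)&(P[...,2]<z1); return P[m]
for nm,b in dict(tab=(510,580,-35,30,28,52),hand=(480,600,-200,-60,80,110)).items():
    q=box(*b); ww,V=np.linalg.eigh(np.cov(q.T[:2])); print(nm,len(q),q.mean(0).round(1),q.min(0).round(),q.max(0).round(),V[:,1].round(3))
q=box(420,650,-230,-25,3,50);print('tray',cv2.minAreaRect(q[:,:2].astype(np.float32)))
```

```text
t 13.8 p [-190.   556.   602.9] lean 17.6 z [ 0.046  0.299 -0.953] y [-0.996  0.09  -0.019] q [1.73, 0.32, 1.15, 2.11, -0.09, 0.23] F [-0.5  0.1  1.3] w 85.0
0 0 0 0
tab 65 [543.4  -8.8  39.8] [538. -35.  34.] [549.  15.  46.] [0.033 0.999]
hand 141 [ 535.1 -128.    95.3] [ 528. -179.   82.] [542. -79. 103.] [0.065 0.998]
tray ((535.000732421875, -127.50370788574219), (229.98548889160156, 204.96470642089844), 0.024899238720536232)
```

Call:
carry_out:
  steps: "0 0.01 -0.049 0; 0 0 -0.05 0; 0 0 -0.05 0"

```text
time: 14.1
position: [-198.2, 509.6, 670.4]
tcp_rot: [3.131, 0.426, -1.656]
contact_force: [-0.2, 0.2, 0.2]
gripper_width: 85.3
```

Run:
```python
from h import *
plan()
```

```text
t 14.1 p [-198.2  509.6  670.4] lean 24.4 z [ 0.024  0.413 -0.911] y [-0.997  0.081  0.01 ] q [1.77, 0.2, 1.16, 2.11, -0.1, 0.26] F [-0.2  0.2  0.2] w 85.3
0 0 0 0
```

Run:
```python
from h import *
plan((150,540,480),(430,320,380),(532,-120,250),vmax=.049)
```

```text
t 14.1 p [-198.2  509.6  670.4] lean 24.4 z [ 0.024  0.413 -0.911] y [-0.997  0.081  0.01 ] q [1.77, 0.2, 1.16, 2.11, -0.1, 0.26] F [-0.2  0.2  0.2] w 85.3
0.003 -0.038 0.022 0; 0.003 -0.038 0.022 0; 0.003 -0.038 0.022 0; 0.003 -0.038 0.022 0; 0.003 -0.038 0.022 0; 0.003 -0.038 0.022 0; 0.003 -0.038 0.022 0; 0.003 -0.038 0.022 0; 0.003 -0.038 0.022 0; 0.027 -0.037 0.001 0; 0.027 -0.037 0.001 0; 0.027 -0.037 0.001 0; 0.027 -0.037 0.001 0; 0.027 -0.037 0.001 0; 0.027 -0.037 0.001 0; 0.027 -0.037 0.001 0; 0.027 -0.037 0.001 0; 0.045 -0.014 -0.006 0; 0.045 -0.014 -0.006 0; 0.045 -0.014 -0.006 0; 0.045 -0.014 -0.006 0; 0.045 -0.014 -0.006 0; 0.045 -0.014 -0.006 0; 0.045 -0.014 -0.006 0; 0.045 -0.014 -0.006 0; 0.045 -0.014 -0.006 0; 0.045 -0.014 -0.006 0
```

Call:
carry_out:
  steps: "0.003 -0.038 0.022 0; 0.003 -0.038 0.022 0; 0.003 -0.038 0.022 0; 0.003 -0.038 0.022 0; 0.003 -0.038 0.022 0; 0.003 -0.038 0.022 0; 0.003 -0.038 0.022 0; 0.003 -0.038 0.022 0; 0.003 -0.038 0.022 0; 0.027 -0.037 0.001 0; 0.027 -0.037 0.001 0; 0.027 -0.037 0.001 0; 0.027 -0.037 0.001 0; 0.027 -0.037 0.001 0; 0.027 -0.037 0.001 0; 0.027 -0.037 0.001 0; 0.027 -0.037 0.001 0; 0.045 -0.014 -0.006 0; 0.045 -0.014 -0.006 0; 0.045 -0.014 -0.006 0"

```text
time: 16.1
position: [464.4, 180.1, 361.0]
tcp_rot: [-3.109, 0.493, -1.632]
contact_force: [0.7, -0.3, 0.1]
gripper_width: 85.0
```

Run:
```python
from h import *
t=turn_for((-.998,.06)); print(t)
plan((532,-120,250),(533,-158,155),turn=t,vmax=.045)
```

```text
-0.0006492029429549662
t 16.1 p [464.4 180.1 361. ] lean 28.3 z [ 0.061  0.47  -0.881] y [-0.997  0.076 -0.029] q [-0.24, -0.27, -0.04, 1.87, 0.49, -1.76] F [ 0.7 -0.3  0.1] w 85.0
0.039 -0.011 -0.005 0; 0.039 -0.011 -0.005 0; 0.039 -0.011 -0.005 0; 0.039 -0.011 -0.005 0; 0.039 -0.011 -0.005 0; 0.039 -0.011 -0.005 0; 0.039 -0.011 -0.005 0; 0.039 -0.011 -0.005 0; 0.026 0 0.022 0; 0.026 0 0.022 0; 0.026 0 0.022 0
```

Call:
carry_out:
  steps: "0.039 -0.011 -0.005 0; 0.039 -0.011 -0.005 0; 0.039 -0.011 -0.005 0; 0.039 -0.011 -0.005 0; 0.039 -0.011 -0.005 0; 0.039 -0.011 -0.005 0; 0.039 -0.011 -0.005 0; 0.039 -0.011 -0.005 0; 0.026 0 0.022 0; 0.026 0 0.022 0; 0.02 0 0.015 0; 0 0 0 0"

```text
time: 17.3
position: [537.9, -184.9, 174.0]
tcp_rot: [-3.073, 0.472, -1.628]
contact_force: [-0.0, 0.7, -0.9]
gripper_width: 85.0
```

Run:
```python
from h import *
t=turn_for((-.998,.06)); print(t)
z=tz(read_state())[:,2]; g=np.array([535,-128,86])+11*z; print(g)
plan(g-50*z,g-15*z,turn=t,vmax=.03)
```

```text
0.002596434421621567
[ 536.04172224 -123.06037712   76.22682546]
t 17.3 p [ 537.9 -184.9  174. ] lean 27.3 z [ 0.095  0.449 -0.888] y [-0.994  0.088 -0.061] q [-0.8, 0.24, 0.12, 1.73, 0.39, -2.35] F [-0.   0.7 -0.9] w 85.0
-0.003 0.004 0.021 0.001; -0.003 0.004 0.021 0.001; -0.003 0.004 0.021 0.001; 0 0 0.017 0.001; 0 0 0.017 0.001
```

Run:
```python
from h import *
t=turn_for((-.978,.207)); print(t)
z=tz(read_state())[:,2]; g=np.array([535,-128,86])+11*z
plan(g-50*z,g-20*z,turn=t,vmax=.03)
```

```text
0.1347621611566709
t 17.3 p [ 537.9 -184.9  174. ] lean 27.3 z [ 0.095  0.449 -0.888] y [-0.994  0.088 -0.061] q [-0.8, 0.24, 0.12, 1.73, 0.39, -2.35] F [-0.   0.7 -0.9] w 85.0
-0.003 0.004 0.021 0.027; -0.003 0.005 0.021 0.027; -0.003 0.005 0.021 0.027; 0 0 0.015 0.027; 0 0 0.015 0.027
```

Call:
carry_out:
  steps: "-0.003 0.004 0.021 0.027; -0.003 0.005 0.021 0.027; -0.003 0.005 0.021 0.027; 0 0 0.015 0.027; 0 0 0.010 0.027; 0 0 0 0"

```text
time: 17.9
position: [536.6, -136.2, 110.4]
tcp_rot: [-3.127, 0.468, -1.778]
contact_force: [0.5, -0.5, -0.3]
gripper_width: 84.7
```

Run:
```python
from h import *
z=tz(read_state())[:,2]; g=np.array([535,-128,86])+11*z; print(g)
plan(g,vmax=.02)
im,d=camera('scene'); cv2.imwrite('pics/scene4.png',cv2.resize(im[170:340,180:370,::-1],None,fx=3.5,fy=3.5,interpolation=2))
```

```text
[ 536.18411831 -123.17880476   76.18399571]
t 17.9 p [ 536.6 -136.2  110.4] lean 26.8 z [ 0.108  0.438 -0.892] y [-0.977  0.213 -0.013] q [-0.74, 0.14, -0.1, 1.57, 0.41, -2.15] F [ 0.5 -0.5 -0.3] w 84.7
0.002 0.002 0.018 0; 0.002 0.002 0.018 0
```

View pics/scene4.png

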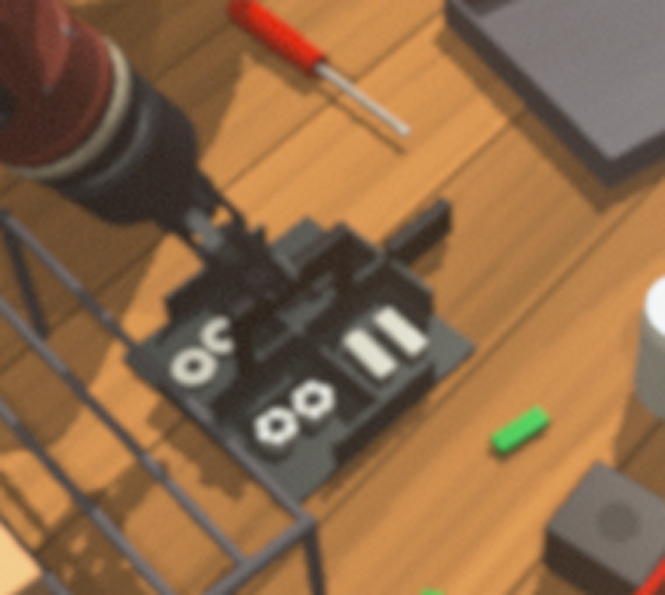

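The gripper straddles the bar (crop 250–300, 260–300). The nuts are at (275–315, 400–425) and the keys at (370–400, 330–355). I'll go down and close.

Call:
carry_out:
  steps: "0.002 0 0.015 0; 0.002 0 0.014 0; 0 0 0 0"

```text
time: 18.25
position: [541.1, -128.3, 84.9]
tcp_rot: [-3.119, 0.465, -1.773]
contact_force: [0.7, -0.3, 0.2]
gripper_width: 84.8
```

Call:
carry_out:
  steps: "0 0 0 0; 0 0 0 0; 0 0 0 0; 0 0 0 0; 0 0 0 0; 0 0 0 0; 0 0 0 0"
  jaw: 0.005

```text
time: 18.95
position: [541.3, -129.0, 85.5]
tcp_rot: [-3.118, 0.464, -1.773]
contact_force: [0.1, -0.0, -0.2]
gripper_width: 5.1
```

Run:
```python
from h import *
plan()
```

```text
t 18.95 p [ 541.3 -129.    85.5] lean 26.6 z [ 0.113  0.434 -0.894] y [-0.977  0.211 -0.021] q [-0.73, 0.14, -0.14, 1.51, 0.41, -2.14] F [ 0.1 -0.  -0.2] w 5.1
0 0 0 0
```

The jaws closed above the bar, so the grasp was too high. I'll reopen, go 16 mm deeper and close again.

Call:
carry_out:
  steps: "0 0.002 -0.005 0; 0 0.002 0 0; 0 0 0 0; 0 0 0 0; 0 0 0 0; 0 0 0 0"
  jaw: 0.085

```text
time: 19.55
position: [536.4, -130.6, 90.5]
tcp_rot: [-3.118, 0.464, -1.773]
contact_force: [0.0, 0.6, -0.4]
gripper_width: 85.3
```

Call:
carry_out:
  steps: "0.002 0 0.012 0; 0.002 0 0.012 0; 0 0 0 0"

```text
time: 19.85
position: [538.4, -122.9, 64.7]
tcp_rot: [-3.118, 0.464, -1.773]
contact_force: [-0.1, 0.1, 0.4]
gripper_width: 84.9
```

Run:
```python
from h import *
z=tz(read_state())[:,2]; g=np.array([535,-128,84])+11*z; print(g)
plan(g,vmax=.02)
```

```text
[ 536.24287842 -123.22605043   74.16818131]
t 19.85 p [ 538.4 -122.9   64.7] lean 26.6 z [ 0.113  0.434 -0.894] y [-0.977  0.211 -0.021] q [-0.72, 0.14, -0.18, 1.47, 0.41, -2.13] F [-0.1  0.1  0.4] w 84.9
-0.004 0.002 -0.009 0
```

Call:
carry_out:
  steps: "-0.003 0.002 -0.007 0; 0 0 0 0"

```text
time: 20.05
position: [535.6, -122.1, 72.1]
tcp_rot: [-3.12, 0.465, -1.773]
contact_force: [0.6, -0.3, 0.5]
gripper_width: 85.2
```

Call:
carry_out:
  steps: "0 0 0 0; 0 0 0 0; 0 0 0 0; 0 0 0 0; 0 0 0 0; 0 0 0 0; 0 0 0 0"
  jaw: 0.005

```text
time: 20.75
position: [536.2, -122.9, 73.3]
tcp_rot: [-3.118, 0.464, -1.773]
contact_force: [-0.3, -0.5, 1.1]
gripper_width: 4.8
```

Run:
```python
from h import *
p=np.array(read_state()['position'])
plan(p+[0,0,30],vmax=.01)
```

```text
t 20.75 p [ 536.2 -122.9   73.3] lean 26.6 z [ 0.113  0.434 -0.894] y [-0.977  0.211 -0.021] q [-0.72, 0.13, -0.18, 1.49, 0.41, -2.13] F [-0.3 -0.5  1.1] w 4.8
-0.004 0 -0.009 0; -0.004 0 -0.009 0; -0.004 0 -0.009 0
```

Run:
```python
from h import *
im,d=camera('scene'); im=im[:,:,::-1].copy(); s=read_state(); z=tz(s)[:,2]; p=np.array(s['position'])
for q,c in((p,(0,0,255)),(p-11*z,(0,255,255)),(p+8*z,(255,0,255))):
    r,cc=proj('scene',q); print(r,cc); cv2.circle(im,(int(round(cc)),int(round(r))),0,c,-1)
cv2.imwrite('pics/scene5.png',cv2.resize(im[190:320,190:340],None,fx=5,fy=4.6,interpolation=0))
EOF=0
print(mark_of('grip_mid','scene')[:2])
```

```text
250.49714669267584 263.71172284600226
248.8707360511564 261.48084217046795
251.662548940247 265.3102572425197
[{'point': [249.6, 262.6], 'confidence': 0.78}]
```

View pics/scene5.png

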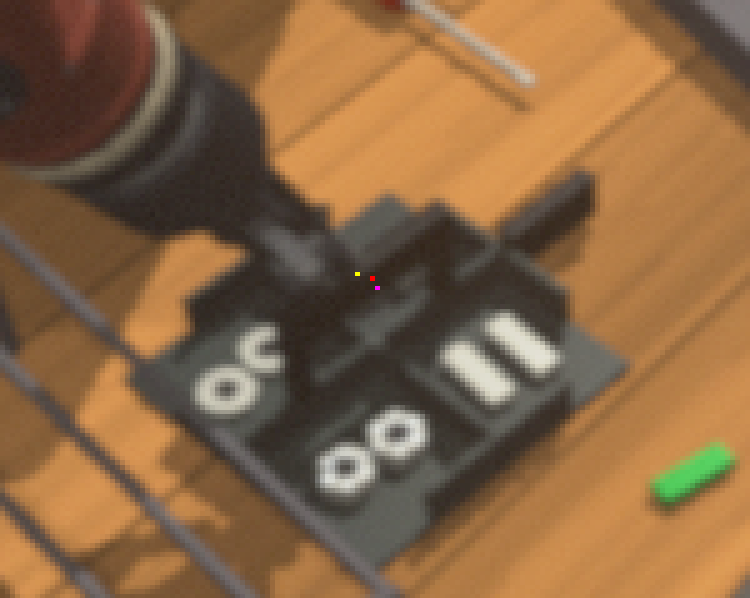

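Call:
carry_out:
  steps: "-0.003 0 -0.006 0; -0.003 0 -0.006 0; 0 0 0 0"

```text
time: 21.15
position: [535.9, -122.8, 88.0]
tcp_rot: [-3.118, 0.464, -1.773]
contact_force: [0.2, 0.4, 0.2]
gripper_width: 4.9
```

Run:
```python
from h import *
plan()
r={}
for n in('top','scene'):
    im,d=camera(n); r[n]=mark_of('grip_mid',n); print(n,[(np.round(m['point'],1),m['confidence']) for m in r[n]], [(np.round(m['point'],1),m['confidence']) for m in mark_of('tab_mid',n)])
print(two(r['scene'][0]['point'],r['top'][0]['point']) if r['top'] and r['scene'] else '')
print(at_z('scene',r['scene'][0]['point'],85))
```

```text
t 21.15 p [ 535.9 -122.8   88. ] lean 26.6 z [ 0.113  0.434 -0.894] y [-0.977  0.211 -0.021] q [-0.72, 0.12, -0.16, 1.51, 0.41, -2.13] F [0.2 0.4 0.2] w 4.9
0 0 0 0
top [(array([210.4, 379.4]), 0.79)] [(array([213.3, 339.1]), 0.62)]
scene [(array([247.7, 260.7]), 0.76), (array([182.6, 360.6]), 0.67), (array([271.1, 266.4]), 0.66)] [(array([232.7, 301.7]), 0.71)]
(array([ 542.29577534, -127.77334964,   94.27551168]), np.float64(12.044669646039331))
[ 532.38860094 -127.34143184   85.        ]
```

Run:
```python
from h import *
s=read_state(); Rt=tz(s); p=np.array(s['position']); print(p)
for n in('scene','top'):
    im,d=camera(n); K,R,t=cal(n); v,u=np.mgrid[:400,:640]
    P=(np.stack([u,v,np.ones_like(u)],-1)@np.linalg.inv(K).T*d[...,None]-t)@R; T=(P-p)@Rt
    m=(d>0)&(np.abs(T[...,0])<45)&(np.abs(T[...,1])<35)&(T[...,2]>-90)&(P[...,2]>62)
    A=np.c_[P[m],T[m]]; A=A[np.argsort(-A[:,5])]; print(n,len(A)); print(A[::max(1,len(A)//28)].round().astype(int))
    r,c=proj(n,p); a=cv2.resize(im[int(r)-30:int(r)+30,int(c)-40:int(c)+40,::-1],None,fx=5,fy=5,interpolation=2)
    a=cv2.convertScaleAbs(a,alpha=2.5,beta=20); cv2.imwrite(f'pics/z_{n}.png',a)
a=np.vstack([cv2.imread('pics/z_scene.png'),cv2.imread('pics/z_top.png')]); cv2.imwrite('pics/z.png',a)
```

```text
[ 535.26656467 -122.30151869   86.47308932]
scene 476
[[ 546  -80   62  -28   -1   41]
 [ 547  -97   72  -18   -5   25]
 [ 545 -109   72   -7   -7   20]
 [ 546  -84   89  -36   -2   15]
 [ 543 -126   72    8   -8   12]
 [ 545  -96   89  -25   -4   10]
 [ 545 -107   86  -15   -7    8]
 [ 545 -106   88  -16   -6    7]
 [ 535  -95   95  -27    6    4]
 [ 546 -124   84    1  -11    2]
 [ 540 -104   96  -21   -1    1]
 [ 544 -139   80   16  -12    0]
 [ 539 -116   93   -9   -3   -3]
 [ 543 -144   83   19  -11   -5]
 [ 543 -147   83   22  -12   -7]
 [ 534 -123   96   -3    1   -9]
 [ 542 -152   85   26  -13  -11]
 [ 532 -137   93   11    0  -13]
 [ 543 -146   93   16  -12  -15]
 [ 533 -142   96   13   -3  -17]
 [ 535 -153   93   24   -6  -20]
 [ 539 -150   98   19   -9  -22]
 [ 536 -160   95   29   -9  -24]
 [ 540 -171   95   38  -15  -28]
 [ 540 -177   97   42  -17  -33]
 [ 549 -138  126   -6  -18  -41]
 [ 548 -149  132    1  -18  -50]
 [ 539 -157  160   -3  -12  -80]]
top 279
[[ 538  -79   68  -30    6   35]
 [ 533  -92   90  -28    8   10]
 [ 539  -85   96  -37    4    8]
 [ 533 -104   
[... 210 characters left out ...]
  -12]
 [ 538 -130  101    0   -4  -16]
 [ 528 -163   96   33   -2  -27]
 [ 530 -151  116   13   -2  -39]
 [ 544 -141  128   -4  -14  -44]
 [ 538 -137  134   -9   -7  -49]
 [ 541 -143  135   -5  -11  -52]
 [ 529 -154  134    8   -2  -57]
 [ 540 -147  144   -5  -11  -62]
 [ 522 -142  150   -9    7  -67]
 [ 536 -145  155  -11   -7  -71]
 [ 530 -154  155   -2   -3  -75]
 [ 510 -149  158   -4   17  -79]
 [ 530 -165  155    7   -5  -80]
 [ 513 -145  165  -11   16  -82]
 [ 493 -157  158    6   33  -84]
 [ 518 -148  167  -11   10  -85]
 [ 549 -158  167   -8  -23  -86]
 [ 504 -151  166   -5   23  -87]
 [ 555 -158  169  -10  -28  -87]
 [ 549 -167  165    1  -25  -88]
 [ 498 -162  162    8   26  -89]]
```

View pics/z.png

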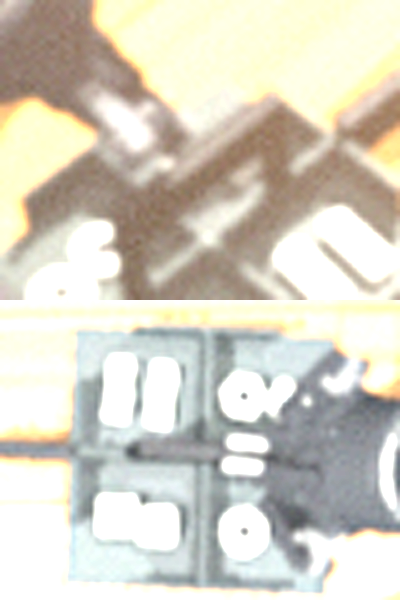

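The depth shows bare bar right at the reported TCP. The real fingertips therefore end well behind it, which also explains the misses. I'll measure by how much.

Run:
```python
from h import *
s=read_state(); Rt=tz(s); p=np.array(s['position'])
for n in('scene','top'):
    im,d=camera(n); K,R,t=cal(n); v,u=np.mgrid[:400,:640]
    P=(np.stack([u,v,np.ones_like(u)],-1)@np.linalg.inv(K).T*d[...,None]-t)@R; T=(P-p)@Rt
    m=(d>0)&(np.abs(T[...,0])<30)&(np.abs(T[...,1])<60)&(T[...,2]>-120)&(P[...,2]>106)
    A=np.c_[P[m],T[m]]; A=A[np.argsort(-A[:,5])]; print(n,len(A)); print(A[:60:2].round().astype(int).tolist())
    print(np.histogram(T[m][:,2],np.arange(-120,0,10)))
```

```text
scene 159
[[544, -131, 119, -8, -11, -31], [541, -147, 115, 8, -11, -35], [532, -128, 123, -11, 1, -36], [530, -128, 125, -11, 4, -38], [526, -128, 126, -11, 7, -38], [543, -132, 126, -10, -10, -38], [541, -150, 118, 9, -12, -39], [546, -148, 119, 6, -16, -39], [542, -134, 127, -9, -10, -41], [548, -141, 125, -3, -18, -41], [545, -144, 125, 0, -14, -42], [540, -151, 121, 9, -11, -43], [545, -147, 124, 3, -15, -43], [543, -135, 132, -11, -11, -46], [546, -144, 129, -2, -16, -47], [546, -151, 127, 5, -18, -47], [546, -150, 128, 4, -17, -48], [545, -152, 130, 5, -17, -50], [546, -150, 132, 2, -18, -52], [547, -148, 135, -1, -18, -53], [541, -138, 140, -12, -10, -54], [525, -137, 144, -11, 6, -58], [546, -149, 158, -10, -18, -75], [543, -146, 160, -13, -14, -75], [546, -149, 161, -12, -17, -77], [545, -151, 162, -11, -17, -79], [537, -158, 159, -2, -10, -80], [540, -155, 162, -6, -13, -81], [541, -159, 161, -2, -15, -82], [541, -171, 155, 11, -17, -82]]
(array([36, 22, 32, 17,  8,  1,  9, 19, 15,  0,  0]), array([-120, -110, -100,  -90,  -80,  -70,  -60,  -50,  -40,  -30,  -20,
        -
[... 390 characters left out ...]
4, -143, 133, -4, -14, -49], [524, -136, 135, -7, 8, -50], [515, -136, 135, -6, 16, -51], [538, -136, 138, -11, -7, -52], [518, -136, 136, -7, 13, -52], [532, -142, 137, -5, -2, -54], [520, -139, 137, -6, 10, -54], [535, -139, 140, -10, -4, -55], [517, -141, 139, -4, 13, -57], [543, -145, 142, -7, -14, -58], [514, -141, 142, -5, 16, -60], [537, -141, 147, -11, -7, -61], [523, -140, 145, -8, 7, -62], [534, -141, 147, -11, -4, -62], [526, -140, 147, -10, 5, -63], [537, -143, 147, -9, -7, -63], [520, -143, 147, -7, 10, -65], [537, -146, 150, -8, -8, -67]]
(array([72, 67, 50, 85, 32, 20, 19, 23,  3,  0,  0]), array([-120, -110, -100,  -90,  -80,  -70,  -60,  -50,  -40,  -30,  -20,
        -10]))
```

The fingertips end about 33 mm behind the reported TCP, so the tab was only pinched by its top. I take the grasp point as TCP − 52·z, reopen and go deeper.

Call:
carry_out:
  steps: "0 0 0 0; 0 0 0 0; 0 0 0 0; 0 0 0 0; 0 0 0 0"
  jaw: 0.085

```text
time: 22.15
position: [535.3, -122.3, 86.4]
tcp_rot: [-3.12, 0.465, -1.774]
contact_force: [-0.5, 0.4, 0.5]
gripper_width: 76.9
```

Run:
```python
from h import *
z=tz(read_state())[:,2]; g=np.array([536,-127,87])+52*z; print(g)
plan(g,vmax=.02)
```

```text
[ 541.80641121 -104.37756646   40.54022073]
t 22.15 p [ 535.3 -122.3   86.4] lean 26.7 z [ 0.112  0.435 -0.893] y [-0.977  0.211 -0.019] q [-0.72, 0.12, -0.16, 1.51, 0.41, -2.13] F [-0.5  0.4  0.5] w 76.9
0.001 -0.001 0.017 0; 0.001 -0.001 0.017 0; 0.001 -0.001 0.017 0
```

Call:
carry_out:
  steps: "0.001 -0.001 0.017 0; 0.001 -0.001 0.015 0; 0.001 -0.001 0.012 0; 0 0 0 0"

```text
time: 22.55
position: [543.1, -105.9, 44.0]
tcp_rot: [-3.119, 0.465, -1.774]
contact_force: [-0.3, 0.6, -0.3]
gripper_width: 85.2
```

Call:
carry_out:
  steps: "0 0 0 0; 0 0 0 0; 0 0 0 0; 0 0 0 0; 0 0 0 0; 0 0 0 0; 0 0 0 0"
  jaw: 0.004

```text
time: 23.25
position: [543.6, -106.6, 45.7]
tcp_rot: [-3.118, 0.465, -1.774]
contact_force: [0.9, 1.3, -1.4]
gripper_width: 10.8
```

Run:
```python
from h import *
p=np.array(read_state()['position'])
plan(p+[0,0,40],vmax=.01)
```

```text
t 23.25 p [ 543.6 -106.6   45.7] lean 26.7 z [ 0.113  0.434 -0.894] y [-0.977  0.212 -0.021] q [-0.69, 0.14, -0.22, 1.42, 0.42, -2.1] F [ 0.9  1.3 -1.4] w 10.8
-0.004 0 -0.009 0; -0.004 0 -0.009 0; -0.004 0 -0.009 0; -0.004 0 -0.009 0
```

Gripped firmly at 10.8 mm. I'll lift gently.

Call:
carry_out:
  steps: "-0.002 0 -0.004 0; -0.004 0 -0.009 0; -0.007 0 -0.014 0; -0.009 0 -0.018 0; -0.009 0 -0.018 0; -0.009 0 -0.018 0; -0.009 0 -0.018 0; -0.007 0 -0.014 0; -0.005 0 -0.009 0; -0.002 0 -0.004 0; 0 0 0 0"

```text
time: 24.35
position: [538.1, -105.9, 196.3]
tcp_rot: [-3.122, 0.461, -1.774]
contact_force: [0.8, 0.6, -8.1]
gripper_width: 10.8
```

Run:
```python
from h import *
plan((507,335,165),vmax=.04)
im,d=camera('scene'); cv2.imwrite('pics/scene6.png',cv2.resize(im[120:320,170:400,::-1],None,fx=3,fy=3,interpolation=2))
```

```text
t 24.35 p [ 538.1 -105.9  196.3] lean 26.4 z [ 0.109  0.432 -0.895] y [-0.978  0.21  -0.017] q [-0.7, 0.07, -0.02, 1.7, 0.41, -2.1] F [ 0.8  0.6 -8.1] w 10.8
-0.031 0.010 0.018 0; -0.031 0.010 0.018 0; -0.031 0.010 0.018 0; -0.031 0.010 0.018 0; -0.031 0.010 0.018 0; -0.031 0.010 0.018 0; -0.031 0.010 0.018 0; -0.031 0.010 0.018 0; -0.031 0.010 0.018 0; -0.031 0.010 0.018 0; -0.031 0.010 0.018 0; -0.031 0.010 0.018 0
```

View pics/scene6.png

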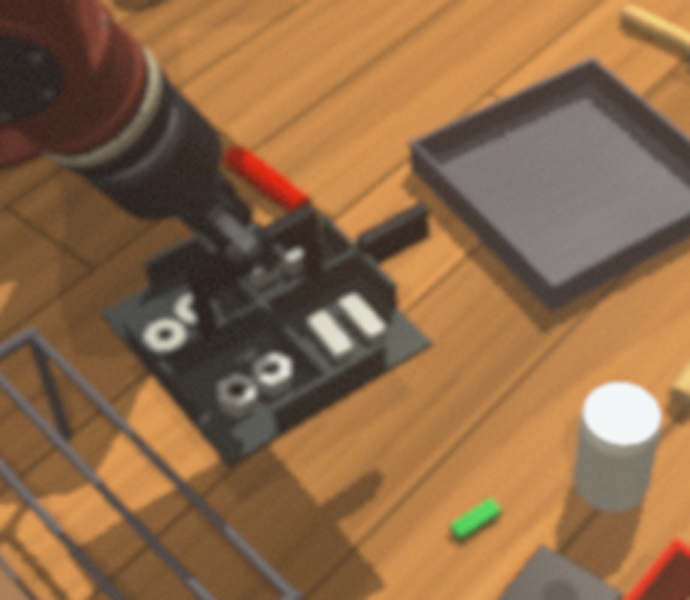

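It's held level and the parts sit as before (nuts at crop 240–272, 370–390, keys at 330–360, 315–330). Next I carry it to the pan with a soft start and a firm stop, so the nuts creep away from their open corner.

Call:
carry_out:
  steps: "-0.008 0.002 0.004 0; -0.016 0.005 0.009 0; -0.023 0.008 0.013 0; -0.031 0.010 0.018 0; -0.031 0.010 0.018 0; -0.031 0.010 0.018 0; -0.031 0.010 0.018 0; -0.031 0.010 0.018 0; -0.031 0.010 0.018 0; -0.031 0.010 0.018 0; -0.031 0.010 0.018 0; -0.031 0.010 0.018 0; -0.029 0.010 0.017 0; 0 0 0 0; 0 0 0 0"

```text
time: 25.9
position: [493.4, 343.6, 152.0]
tcp_rot: [3.124, 0.463, -1.789]
contact_force: [-0.0, -0.6, -8.1]
gripper_width: 10.9
```

Run:
```python
from h import *
z=tz(read_state())[:,2]; g=np.array([501,314,205])+52*z; print(g)
plan(g,vmax=.04)
im,d=camera('top'); cv2.imwrite('pics/top7.png',im[:,:,::-1])
s=read_state(); G=np.array(s['position'])-52*z; r,c=proj('top',G); r,c=int(r),int(c); print(r,c)
im2,d2=camera('scene'); rr,cc=map(int,proj('scene',G))
a=cv2.resize(im[r-50:r+50,c-60:c+60,::-1],None,fx=5,fy=5,interpolation=2); b=cv2.resize(im2[max(0,rr-50):rr+50,cc-60:cc+60,::-1],(600,500))
cv2.imwrite('pics/c7.png',cv2.resize(np.hstack([a,b]),(800,333)))
for n in('top','scene'):
  for k in('nut1_mid','key1_mid','grip_mid'): print(n,k,[(np.round(m['point'],1).tolist(),round(m['confidence'],2)) for m in mark_of(k,n)][:3])
```

```text
[505.11517441 336.86668599 158.47925182]
t 25.9 p [493.4 343.6 152. ] lean 26.5 z [ 0.079  0.44  -0.895] y [-0.978  0.208  0.016] q [0.14, -0.25, -0.39, 1.27, 0.44, -1.18] F [-0.  -0.6 -8.1] w 10.9
0.001 -0.013 -0.008 0
231 224
top nut1_mid []
top key1_mid [([216.7, 218.0], 0.41)]
top grip_mid [([231.6, 225.2], 0.73), ([246.8, 211.6], 0.62), ([138.5, 370.4], 0.56)]
scene nut1_mid [([147.7, 358.5], 0.41)]
scene key1_mid []
scene grip_mid []
```

View pics/c7.png

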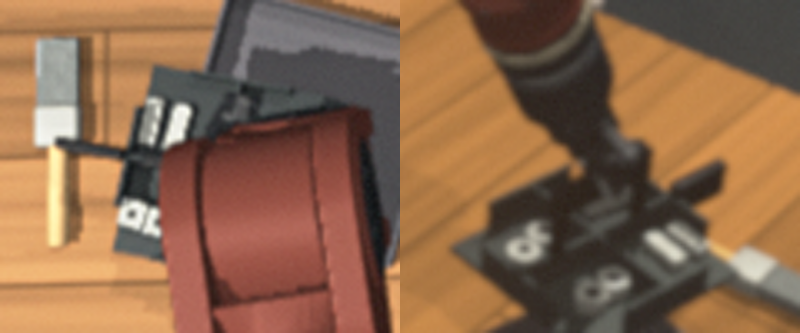

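Run:
```python
from h import *
s=read_state(); R=tz(s); z=R[:,2]; G=np.array(s['position'])-52*z; O=G-[0,0,87]
x=-R[:,1]*[1,1,0]; x/=np.linalg.norm(x); y=np.array([-x[1],x[0],0]); rr,cc=map(int,proj('scene',G)); print(O.round(),max(0,rr-50))
for nm,px,h in(('nut',(590,293),18),('nut',(614,277),18),('key',(662,243),15),('key',(685,232),15),('washer',(515,250),11),('washer',(540,235),11),('tab end',(722,165),40),('corner-keys',(728,275),3),('corner-wash',(450,245),3)):
    row=max(0,rr-50)+px[1]*.3; col=cc-60+(px[0]-400)*.3
    q=at_z('scene',(row,col),O[2]+h)-O; print(nm,(q@x).round(),(q@y).round())
```

```text
[492. 319. 113.] 57
nut 48.0 -48.0
nut 46.0 -20.0
key 35.0 43.0
key 37.0 68.0
washer -35.0 -54.0
washer -38.0 -25.0
tab end 12.0 131.0
corner-keys 88.0 69.0
corner-wash -81.0 -85.0
```

The nuts have crept inward, the outer one to about y = −41, which is behind its wall end. The keys now lie near the tab-side wall. Next, a fast turn of about 97° around the leaned axis.

Call:
carry_out:
  steps: "0 -0.006 -0.004 0; 0.001 -0.006 -0.004 0; 0 0 0 0.05; 0 0 0 0.1; 0 0 0 0.145; 0 0 0 0.145; 0 0 0 0.145; 0 0 0 0.145; 0 0 0 0.145; 0 0 0 0.145; 0 0 0 0.145; 0 0 0 0.145; 0 0 0 0.145; 0 0 0 0.145; 0 0 0 0.08; 0 0 0 0; 0 0 0 0; 0 0 0 0"

```text
time: 28.1
position: [521.7, 325.6, 168.3]
tcp_rot: [2.682, -0.074, 2.772]
contact_force: [-1.0, 0.2, -6.3]
gripper_width: 10.9
```

Run:
```python
from h import *
plan()
s=read_state(); R=tz(s); z=R[:,2]; a=np.radians(26.5)
# tray frame in tool frame at grasp (z_tool=(.079,.44,-.895), level tray)
Rg=Ro.from_euler('xyz',[3.124,.463,-1.789]).as_matrix(); x=-Rg[:,1]*[1,1,0];x/=np.linalg.norm(x); Rtray=np.c_[x,[-x[1],x[0],0],[0,0,1]]
Rn=R@Rg.T@Rtray; up=Rn.T@[0,0,1]; print('tilt',np.degrees(np.arccos(up[2])),'downhill tray dir',np.degrees(np.arctan2(-up[1],-up[0])),'low corner world',(np.array(s['position'])-52*z+Rn@[85,85,-87]).round())
im,d=camera('top'); im2,d2=camera('scene')
a=cv2.resize(im[170:290,190:310,::-1],(400,400),interpolation=2); b=cv2.resize(im2[80:230,280:430,::-1],(400,400),interpolation=2)
cv2.imwrite('pics/c8.png',np.hstack([a,b]))
for n in('top','scene'):
  for k in('nut1_mid','key1_mid','block1_mid','washer1_mid'): print(n,k,[(np.round(m['point'],1).tolist(),round(m['confidence'],2)) for m in mark_of(k,n)][:3])
```

```text
t 28.1 p [521.7 325.6 168.3] lean 26.7 z [ 0.098  0.438 -0.894] y [0.354 0.824 0.443] q [0.1, -0.21, -0.33, 1.29, 0.44, 0.52] F [-1.   0.2 -6.3] w 10.9
0 0 0 0
tilt 39.33054534790769 downhill tray dir 47.22906626885731 low corner world [532. 268.  71.]
top nut1_mid [([271.3, 317.6], 0.64)]
top key1_mid []
top block1_mid [([205.5, 262.7], 0.69)]
top washer1_mid [([239.1, 210.4], 0.45), ([193.5, 233.0], 0.3)]
scene nut1_mid [([124.2, 341.1], 0.48), ([107.8, 369.5], 0.34)]
scene key1_mid [([194.7, 365.7], 0.63)]
scene block1_mid [([128.4, 386.9], 0.58), ([125.3, 350.9], 0.4), ([120.1, 370.8], 0.39)]
scene washer1_mid []
```

View pics/c8.png

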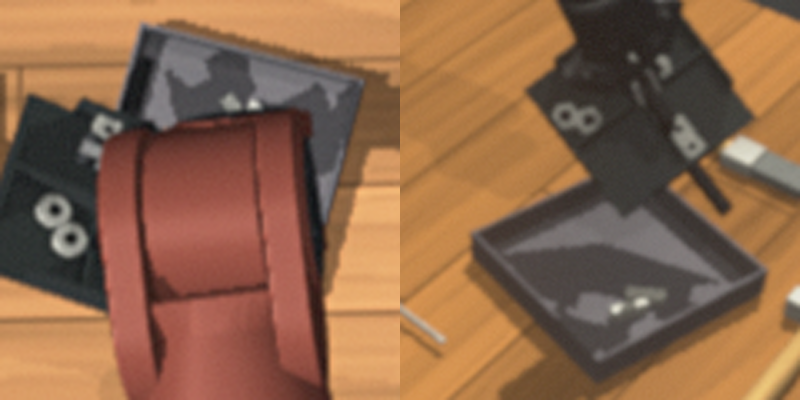

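Both keys lie in the pan (right pane 615–650, 295–308). Their compartment is empty, and the nuts, blocks and washers are still in the organiser. Turning back now.

Call:
carry_out:
  steps: "0 0 -0.005 -0.08; 0 0 -0.005 -0.145; 0 0 0 -0.145; 0 0 0 -0.145; 0 0 0 -0.145; 0 0 0 -0.145; 0 0 0 -0.145; 0 0 0 -0.145; 0 0 0 -0.145; 0 0 0 -0.145; 0 0 0 -0.145; 0 0 0 -0.12; 0 0 0 -0.07; 0 0 0 -0.04; 0 0 0 0; 0 0 0 0"

```text
time: 30.2
position: [519.2, 322.6, 177.5]
tcp_rot: [-3.101, 0.466, -1.696]
contact_force: [-0.5, -0.8, -7.2]
gripper_width: 10.7
```

```bash
cat >> h.py <<'E'
def tray():
    Rg=Ro.from_euler('xyz',[-3.118,.465,-1.774]).as_matrix(); x=-Rg[:,1]*[1,1,0];x/=np.linalg.norm(x)
    Rn=tz(read_state())@Rg.T@np.c_[x,[-x[1],x[0],0],[0,0,1]]; up=Rn.T@[0,0,1]
    print('tray tilt deg: x',np.degrees(up[0]).round(1),'y',np.degrees(up[1]).round(1),'yaw',np.degrees(np.arctan2(Rn[1,0],Rn[0,0])).round(1))
E
python3 - <<'E'
from h import *
tray()
plan((500,250,210),(540,-106,150),vmax=.035)
E
```

```text
tray tilt deg: x 0.9 y 0.1 yaw -8.2
t 30.2 p [519.2 322.6 177.5] lean 26.8 z [ 0.096  0.44  -0.893] y [-0.989  0.143 -0.036] q [0.09, -0.22, -0.32, 1.31, 0.44, -1.31] F [-0.5 -0.8 -7.2] w 10.7
0.017 0.002 -0.021 0; 0.017 0.002 -0.021 0; 0.017 0.002 -0.021 0; 0.031 -0.008 -0.009 0; 0.031 -0.008 -0.009 0; 0.031 -0.008 -0.009 0; 0.031 -0.008 -0.009 0; 0.031 -0.008 -0.009 0; 0.031 -0.008 -0.009 0; 0.031 -0.008 -0.009 0; 0.031 -0.008 -0.009 0; 0.031 -0.008 -0.009 0; 0.031 -0.008 -0.009 0; 0.031 -0.008 -0.009 0
```

Call:
carry_out:
  steps: "0.005 0 -0.006 0; 0.010 0.001 -0.012 0; 0.014 0 -0.015 0; 0.020 -0.004 -0.010 0; 0.025 -0.007 -0.007 0; 0.027 -0.007 -0.008 0; 0.027 -0.007 -0.008 0; 0.027 -0.007 -0.008 0; 0.027 -0.007 -0.008 0; 0.027 -0.007 -0.008 0; 0.027 -0.007 -0.008 0; 0.027 -0.007 -0.008 0; 0.027 -0.007 -0.008 0; 0.025 -0.006 -0.007 0; 0.02 -0.005 -0.006 0; 0.015 -0.004 -0.004 0; 0.010 -0.002 -0.003 0; 0.005 -0.001 -0.001 0; 0 0 0 0"

```text
time: 32.1
position: [549.8, -96.5, 143.7]
tcp_rot: [-3.088, 0.464, -1.704]
contact_force: [0.7, 0.2, -6.1]
gripper_width: 11.0
```

Run:
```python
from h import *
tray()
plan((540,-106,100),vmax=.03)
```

```text
tray tilt deg: x 1.6 y -0.0 yaw -9.0
t 32.1 p [549.8 -96.5 143.7] lean 26.7 z [ 0.113  0.435 -0.893] y [-0.987  0.156 -0.048] q [-0.67, 0.09, -0.09, 1.59, 0.42, -2.14] F [ 0.7  0.2 -6.1] w 11.0
0.015 0.005 0.017 0; 0.015 0.005 0.017 0
```

Call:
carry_out:
  steps: "0.005 0.001 0.009 0.02; 0.008 0.001 0.016 0.02; 0.009 0.001 0.018 0.02; 0.007 0.001 0.014 0; 0.004 0 0.008 0; 0 0 0 0"

```text
time: 32.7
position: [547.7, -91.5, 66.9]
tcp_rot: [-3.121, 0.467, -1.774]
contact_force: [-0.7, 0.1, -7.6]
gripper_width: 10.8
```

Run:
```python
from h import *
tray()
p=np.array(read_state()['position']); plan([p[0],p[1],47],vmax=.008)
```

```text
tray tilt deg: x -0.1 y 0.1 yaw -12.2
t 32.7 p [547.7 -91.5  66.9] lean 26.8 z [ 0.111  0.436 -0.893] y [-0.977  0.211 -0.019] q [-0.67, 0.12, -0.2, 1.45, 0.42, -2.07] F [-0.7  0.1 -7.6] w 10.8
0.003 0 0.006 0; 0.003 0 0.006 0; 0.003 0 0.006 0
```

Call:
carry_out:
  steps: "0.003 0 0.006 0; 0.003 0 0.005 0; 0.002 0 0.003 0; 0.001 0 0.002 0"

```text
time: 33.1
position: [549.0, -92.4, 49.1]
tcp_rot: [-3.118, 0.466, -1.772]
contact_force: [-0.4, 0.3, -7.9]
gripper_width: 10.4
```

Call:
carry_out:
  steps: "0.001 0 0.002 0; 0.001 0 0.002 0; 0 0 0.001 0"

```text
time: 33.4
position: [550.7, -92.8, 46.0]
tcp_rot: [-3.114, 0.466, -1.771]
contact_force: [-4.1, -1.0, 1.6]
gripper_width: 10.8
```

It's on the bench. Now release and back off along the tool axis.

Call:
carry_out:
  steps: "0 0 0 0; 0 0 0 0; 0 0 0 0; 0 0 0 0; 0 0 0 0; 0 0 0 0; 0 0 -0.01 0; 0 0 -0.02 0; 0 0 -0.03 0; -0.01 0 -0.04 0; -0.02 0 -0.04 0; -0.02 0 -0.04 0; -0.02 0.02 -0.03 0; -0.02 0.03 -0.03 0; -0.02 0.04 -0.01 0; -0.02 0.04 -0.01 0; -0.02 0.04 -0.01 0; 0 0 0 0"
  jaw: 0.085

```text
time: 35.2
position: [373.0, -43.6, 369.3]
tcp_rot: [-3.102, 0.46, -1.766]
contact_force: [0.5, 0.3, 0.1]
gripper_width: 84.9
```

Run:
```python
from h import *
plan()
im,d=camera('top'); im2,d2=camera('scene')
cv2.imwrite('pics/c9.png',np.hstack([cv2.resize(im[120:300,180:440,::-1],(400,277)),cv2.resize(im2[130:330,200:440,::-1],(400,277))]).repeat(1,0))
a=cv2.resize(im[110:300,170:470,::-1],(800,507)); cv2.imwrite('pics/c9.png',a)
b=cv2.resize(im2[110:330,190:440,::-1],(400,352)); c=cv2.resize(im[110:300,200:460,::-1],(400,352)); cv2.imwrite('pics/c9.png',np.hstack([c,b]))
```

```text
t 35.2 p [373.  -43.6 369.3] lean 26.4 z [ 0.125  0.427 -0.895] y [-0.977  0.211 -0.035] q [-0.86, -0.38, -0.1, 2.11, 0.38, -2.28] F [0.5 0.3 0.1] w 84.9
0 0 0 0
```

View pics/c9.png

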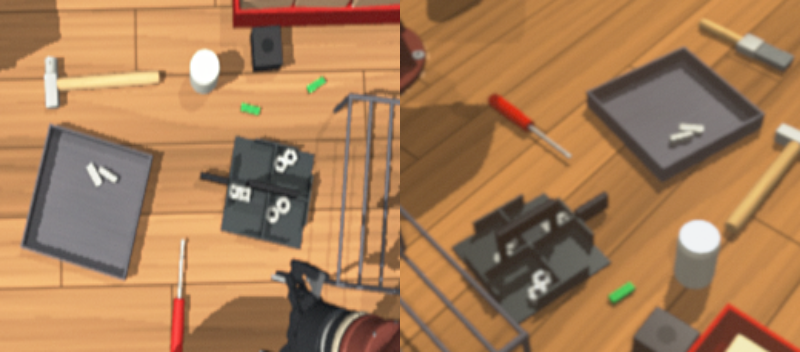

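Both keys are in the pan (left pane 95–110, 175). The organiser stands upright and clear of the rack, with two nuts, two blocks and two washers still in it. Nothing else has moved, so I'm handing in.

```bash
python3 -c "
from plant import *
print(job_done())"
```

```text
the job is handed in; nothing more can be done
None
```

The job is done and handed in at about 35 s of the 61 s allowed. Both clamp keys are in the pan, and the organiser stands upright on the open bench with the other six parts in it.

**What I did:**
- I drew the organiser about 170 mm out by its tab and let go.
- The moves could only turn the tool about its own axis. I got a lean of about 27° by pushing the arm against its joint limits over open bench.
- With the tool leaned I gripped the centre handle. Turning it about 97° over the pan tilted the organiser 39° toward the keys' corner.
- I then turned it back level, set it on the bench at its pulled-out spot and released it.

**Last checks:** The final pictures from both cameras show:
- two keys in the pan;
- the organiser clear of the rack, with two nuts, two blocks and two washers inside;
- the hammer, screwdriver, brush, tin, mould and green look-alikes apparently where they were, judged by eye and not measured.

The contact force was near zero with the gripper clear of everything.

**What disagreed or failed:**
- **Fingertip position:** the depth images put the fingertips about 33 mm behind the reported TCP, while `tips_ahead` said 8 mm ahead of it. This caused one empty close at the tab and two at the handle. None of them moved anything.
- **Tab grip:** for the same reason the tab was probably held only by its top few millimetres, but it held through the draw.
- **Nuts:** the firm stop at the pan shifted the parts about 15 mm toward the tab side. I intended this, to keep the nuts away from their open corner.

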